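# Hang the hooked parts bin on the bench rack

## Task

Take the loose steel parts bin that has a hooked lip on its back and hang it squarely in the middle of the free bay of the grey rack (above the small card clip), next to the bin already hanging there. Hook the lip over the upper rail with the bin's front tipped up (about 20 degrees), then swing the front down until the bin hangs flat against the lower bar, and only then let go. Leave the similar bin without a lip where it stands.

Things in the scene. Friction and masses are not known exactly. Their poses are not given: they have to be found in the camera images.
- bin_mid (a point): Centre, half-way up, of the loose bin with a hooked lip: open box of plain sheet steel, 90 mm deep (x), 56 wide (y), 60 high, about 0.2 kg; lower front wall (-x, 42 mm) with a blank card. Grip it from above by its side walls, 56 mm apart outside. Axes: x from front to back (to the lip), y across, z up. It starts upright on the bench, lip away from the robot.
- lip_edge (a point): Middle of the lip's lower edge, 71 mm behind (+x) and 6 mm above bin_mid, same axes. The lip is 50 mm wide: a flat crown runs back from the back wall's top (underside 27 mm above bin_mid), then the lip goes down 22 mm, flaring out 11 mm. Gap for the rail: 15 mm at the crown (x = 45 to 60 mm from bin_mid), 26 mm at the mouth.
- free_bay (a point): Top of the fixed rack's upper rail, mid-thickness, middle of the free bay, 140 mm above the bench (nothing on the rack but the bins' crowns is higher). x points level to the rack's back, away from the robot, y along the rail, z up. Rail: bar 6 mm thick, 20 high. Lower bar: front face 12 mm before this point, 32 to 54 mm below. Bin hung flat: bin_mid 57 mm before and 27 mm below this point.
- plain_mid (a point): Centre, half-way up, of the other loose bin, 90 x 56 x 60 mm: like the first but without a lip; a bystander. A third such bin, with a lip, is fixed on the rack in its other bay, 150 mm along the rail from free_bay; the free bay has a small card clip on the rack's base below it.

How it is judged:
On the way, in this order (a step that is already met when the one before it is completed fails the run):
1. the lip is over the rail of the free bay, its edge behind and below the rail's top, while the bin's front is tipped up by more than 10 degrees (x of lip_edge in the frame of free_bay between 0.003 and 0.035 m and z of lip_edge in the frame of free_bay between -0.045 and -0.006 m and y of lip_edge in the frame of free_bay between -0.03 and 0.03 m and x of bin_mid in the frame of free_bay below -0.03 m and angle between bin_mid's own z axis and vertical above 0.175 rad), for 0.1 s.
2. the bin is swung down to within 10 degrees of upright, still hooked and still held by the fingers (angle between bin_mid's own z axis and vertical below 0.175 rad and x of lip_edge in the frame of free_bay above 0.003 m and z of lip_edge in the frame of free_bay below -0.006 m and contact force between the fingers and hook_bin above 0.5 N), for 0.1 s.
At the end, for the whole second after the job is handed in: The hooked bin hangs at rest in the free bay by its lip: the lip's edge is behind the rail and 12 to 30 mm below its top, the bin's middle is within 20 mm of the bay's middle along the rail, upright within 10 degrees and square to the rail within 10 degrees (x of lip_edge in the frame of free_bay between 0.003 and 0.03 m and z of lip_edge in the frame of free_bay between -0.03 and -0.012 m and y of bin_mid in the frame of free_bay between -0.02 and 0.02 m and angle between bin_mid's own z axis and vertical below 0.175 rad and angle between the x axis of bin_mid and the x axis of free_bay, either way round below 0.175 rad and linear speed of hook_bin below 0.02 m/s); the robot touches nothing.
It fails at once if the bin without a lip is moved by more than 30 mm (distance of plain_mid from where it was at the start of the episode above 0.03 m).
It also fails if it takes over 38 s, if anything falls off the work surface, if the arm or the gripper's body presses on something with over 40 N, if the wrist force passes 120 N, or if a joint passes its speed limit or range.

## Robot

A 6-joint arm with a two-finger parallel gripper is mounted at the origin on a cart in front of the work surface, level with it; the furniture and walls round the work are solid. World frame = base frame: x ahead of the robot, y to its left, z up, the work surface at z = 0. Lengths are in m, angles in rad, forces in N, time in s.
With the tool pointing down it reaches from about 0.35 to 0.875 m from the base axis. Payload 15.5 kg.
Tool frame: the origin (TCP) lies on the centre line of the jaws, within the pads' length; the fingertips stand 8 mm ahead of it and the grasp point (between the pads) lies 11 mm behind it (ctrl.finger_overhang is the distance from the TCP to the fingertips, in m); z points along the fingers, y is the direction in which the jaws open and shut (so a half turn about z gives the same grasp; the last joint's range is limited). The gripper opens to 85 mm and grips with 20 to 120 N. Pads are 22 mm wide; open, the fingers measure 114 mm over their backs; the gripper's body (76 mm by 85 mm) begins 54 mm behind the grasp point. The pads swing forward as they close: fully open they stand 13 mm farther back than shut.
Start: joints at [1.006, 0.494, 1.345, -0, 1.302, -0.096], TCP at [0.283, 0.557, 0.239] pointing down, gripper open.
Joint ranges: [-2.91, 2.91], [-0.82, 2.16], [0.22, 2.67], [-1.22, 4.37], [0.12, 2.79], [-3.08, 3.08]. Speed limits (rad/s): [1.89, 1.89, 2.57, 3.01, 3.01, 3.01].

## Interface

Orientations are given as a unit quaternion [x, y, z, w].
In Python, from rig import sensors, vision, ticket, ctrl gives the robot as it stands.
- The arm moves only by the shell command python3 -m jog 'ROWS' [OPENING] [FORCE]. ROWS is a JSON object of lists of equal length, an entry for each row: "travel": the shift along the world's x, y, z scaled (see below), a list of three; "delta_rot": the turn, a rotation vector about the world's x, y, z scaled (see below), a list of three. A call has exactly 5 rows; each row is the pose to reach, as a shift and turn from the pose measured when the call began; what a row does not reach only later rows make up. The controller multiplies each number of a shift by 0.1 m and each number of a turn by 90 degrees. A row lasts 1/12 s, in which the tool goes at most 41.7 mm and 7.16 degrees, less where a joint would pass 70% of its speed; a pose out of reach is approached as far as the arm can. A call with a number of a shift or a turn outside -1 to 1 is refused whole. A call with a gripper value outside its range is refused whole. OPENING is the finger opening in mm, from 0 to 85.4, set as the call begins (- or left out, the last holds). The fingers move at their own pace and stop on an object; FORCE is the grip in N (left out, the last holds). Time passes only in rows, so rows that repeat a pose let the fingers close, or fill a call up. It gives the time, the measured TCP pose, the force and the opening at its end, in the units of the state.
- sensors.read_state(): the state, without advancing time (a new reading comes with each control period).
- vision.capture(name): name is "side" or "top" or "wrist"; returns (picture, depth): 384x512x3 uint8, blue, green, red; 384x512 float32, m along the optical axis (not along the pixel's ray), 0 where there is no reading.
- vision.camera_info(name): a dict with "fx", "fy", "cx", "cy" (pixels), "position" and "orientation" of the camera in the world; the wrist camera has in their place "mount" (4x4, takes a point from camera to tool coordinates, whose origin is the TCP and whose axes are the flange's). Camera axes: x right, y down, z forward; pixel columns grow to the right and rows downward; lengths in m; the calibration is good to about 2 mm. A picture is of the moment at which its call begins: read the wrist's pose just before it. camera_info takes no time and is no camera call.
- ticket.sign_off(): hands the job in, once; it reports no verdict.
The state is a dict: "time": time; "q": joint angles; "dq": joint speeds; "tau": joint torques, N m; "eef_pos": TCP position; "orientation": TCP orientation; "wrist_force": force on the tool from outside, world axes, zero at the start; "ft_torque": the same for the moment, N m; "opening": finger opening in m.
Only numpy, scipy, OpenCV 4.12 (cv2) and the standard library are available. Lean on these libraries where they do the work, as an engineer would, in place of code of your own. Each camera call takes 0.05 s, during which the arm holds its last target.

## Working session

There is one attempt and no reset: what is moved stays moved. The work goes in short steps, Python scripts to look and compute and a shell command to move; the robot and the scene stay as the last step left them, time stands still between calls to the robot, and variables do not carry over. Pictures are saved under pics/ and viewed, and the job is handed in when it is done.

```bash
ls; mkdir -p pics; python3 - <<'E'
from rig import sensors, vision, ticket, ctrl
import cv2,numpy as np
print(sensors.read_state()); print(ctrl.finger_overhang)
for n in ["side","top","wrist"]:
    p,d=vision.capture(n); cv2.imwrite(f"pics/{n}0.png",p); np.save(f"pics/{n}0.npy",d)
    print(n,vision.camera_info(n))
a=[cv2.imread(f"pics/{n}0.png") for n in ["side","top"]]
E
```

```text
pics
{'time': 0.0, 'q': array([ 1.00546309e+00,  4.94157718e-01,  1.34615756e+00,  1.60114496e-06,
        1.30249794e+00, -9.54671788e-02]), 'dq': array([-0.00038483,  0.00126565,  0.00133859, -0.00045831,  0.00013901,
        0.00093496]), 'tau': array([ 3.30845505e-04, -8.82156301e+01, -3.83868277e+01, -1.74220504e-04,
        1.00096784e-02,  2.89934758e-05]), 'eef_pos': array([0.2827622 , 0.5569709 , 0.23870713]), 'orientation': array([ 2.32778018e-01,  9.72529702e-01, -5.77024097e-04, -1.98719094e-04]), 'wrist_force': array([-0.77181948, -0.92016238,  0.22835236]), 'ft_torque': array([0.02396697, 0.003272  , 0.0395202 ]), 'opening': 0.08566717206130037}
0.008
side {'fx': 399.6868770912484, 'fy': 399.6868770912484, 'cx': 258.23801173284704, 'cy': 187.4846831609024, 'position': array([1.07192825, 0.37926298, 0.77040871]), 'orientation': array([ 0.5251958 ,  0.77421414, -0.28795242, -0.20456108])}
top {'fx': 404.2953770369464, 'fy': 404.2953770369464, 'cx': 245.50820502221174, 'cy': 192.00664920448568, 'position': array([0.4086815 , 0.17027553, 0.98027199]), 'orientation': array([ 0.71496774, -0.69332491,  0.07135085, -0.05505229])}
wrist {'fx': 279.6572897079721, 'fy': 279.6572897079721, 'cx': 251.54667239882005, 'cy': 190.9367440207734, 'mount': array([[ 6.67572998e-05, -9.62427673e-01, -2.71538157e-01,
         6.91179246e-02],
       [ 9.99998683e-01, -3.76057780e-04,  1.57873070e-03,
        -2.95360431e-04],
       [-1.62152815e-03, -2.71537905e-01,  9.62426380e-01,
        -1.34109385e-01],
       [ 0.00000000e+00,  0.00000000e+00,  0.00000000e+00,
         1.00000000e+00]])}
```

View pics/top0.png

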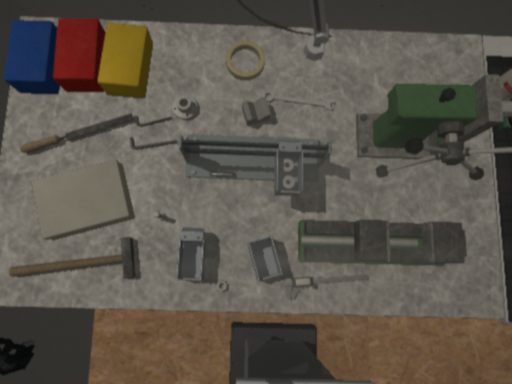

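View pics/side0.png

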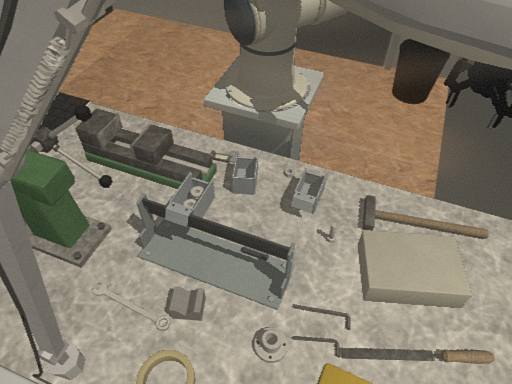

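```bash
cat > h.py <<'E'
import numpy as np,cv2
from scipy.spatial.transform import Rotation as R
from rig import sensors, vision
def grab(name,tag):
    s=sensors.read_state(); p,d=vision.capture(name); i=vision.camera_info(name)
    if name=="wrist":
        T=np.eye(4);T[:3,:3]=R.from_quat(s['orientation']).as_matrix();T[:3,3]=s['eef_pos'];M=T@i['mount']
    else:
        M=np.eye(4);M[:3,:3]=R.from_quat(i['orientation']).as_matrix();M[:3,3]=i['position']
    cv2.imwrite(f"pics/{tag}.png",p); np.savez(f"pics/{tag}.npz",p=p,d=d,M=M,K=[i['fx'],i['fy'],i['cx'],i['cy']])
    return p,d,M,[i['fx'],i['fy'],i['cx'],i['cy']]
def cloud(d,M,K):
    v,u=np.mgrid[:d.shape[0],:d.shape[1]]
    c=np.stack([(u-K[2])/K[0]*d,(v-K[3])/K[1]*d,d],-1)
    P=c@M[:3,:3].T+M[:3,3]; P[d<=0]=np.nan
    return P
def ray(u,v,M,K,z):
    r=M[:3,:3]@np.array([(u-K[2])/K[0],(v-K[3])/K[1],1]); t=(z-M[2,3])/r[2]; return M[:3,3]+t*r
E
python3 - <<'E'
from h import *
for n in ["side","top"]:
    i=vision.camera_info(n);M=np.eye(4);M[:3,:3]=R.from_quat(i['orientation']).as_matrix();M[:3,3]=i['position'];K=[i['fx'],i['fy'],i['cx'],i['cy']]
    d=np.load(f"pics/{n}0.npy");P=cloud(d,M,K)
    np.savez(f"pics/{n}0.npz",p=cv2.imread(f"pics/{n}0.png"),d=d,M=M,K=K)
    z=np.nan_to_num(P[...,2]);im=np.clip(z/0.2*255,0,255).astype(np.uint8)
    cv2.imwrite(f"pics/{n}z.png",cv2.applyColorMap(im,cv2.COLORMAP_JET)); print(n,np.nanmedian(P[...,2]))
E
```

```text
side 0.0005135835781761022
top -0.0012941817433297365
```

View pics/topz.png

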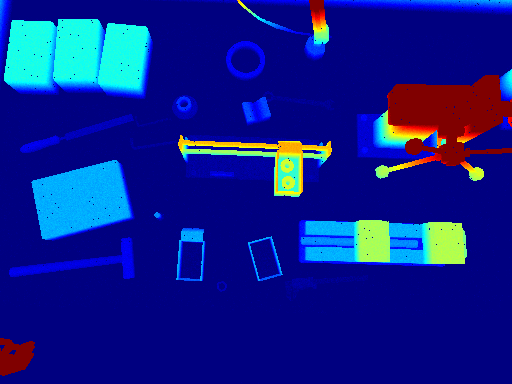

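View pics/wrist0.png

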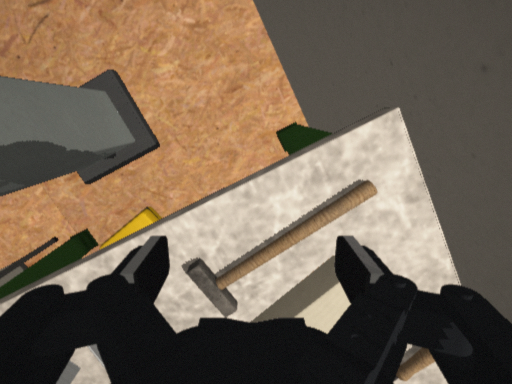

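The top view shows the lipped bin at about (190,258), with its crown at (192,235). The plain bin is at (266,260). The rack rail runs along row ~148 from (182,142) to (330,152), and the fixed bin hangs at (289,170). Next I'll get the metric positions.

```bash
python3 - <<'E'
from h import *
def rect(pts,t):
    r=cv2.minAreaRect(pts[:,:2].astype(np.float32)); print(t,len(pts),np.round(pts.mean(0),4),'rect c',np.round(r[0],4),'size',np.round(r[1],4),'ang',round(r[2],2)); return r
for n in ["top","side"]:
    f=np.load(f"pics/{n}0.npz");P=cloud(f['d'],f['M'],f['K']);Z=P[...,2]
    reg={'top':{'hook':(170,215,220,290),'plain':(240,290,228,290),'rack':(172,338,128,212)},
     'side':{'hook':(285,332,160,218),'plain':(225,262,148,200),'rack':(130,300,170,310)}}[n]
    for k,(u0,u1,v0,v1) in reg.items():
        Q=P[v0:v1,u0:u1].reshape(-1,3);Q=Q[np.isfinite(Q[:,2])]
        print(n,k,'zhist',[(round(z,3),int(((Q[:,2]>z)&(Q[:,2]<=z+.01)).sum())) for z in np.arange(0.0,.17,.01)])
        if k!='rack':
            rect(Q[(Q[:,2]>.045)&(Q[:,2]<.075)],k+' top')
            rect(Q[(Q[:,2]>.052)&(Q[:,2]<.075)],k+' >52')
        else:
            S=Q[(Q[:,2]>.13)&(Q[:,2]<.15)]; rect(S,'rail+bin')
            for x0 in np.arange(S[:,1].min(),S[:,1].max(),.02):
                t=S[(S[:,1]>=x0)&(S[:,1]<x0+.02)]
                if len(t):print('  y',round(x0,3),'x',np.round([t[:,0].min(),np.median(t[:,0]),t[:,0].max()],4),'z',np.round(np.median(t[:,2]),4),len(t))
for n,(u0,u1,v0,v1) in {'top':(165,345,120,290),'side':(120,340,140,310)}.items():
    p=cv2.imread(f"pics/{n}0.png")[v0:v1,u0:u1]; cv2.imwrite(f"pics/{n}0z.png",cv2.convertScaleAbs(cv2.resize(p,None,fx=3.5,fy=3.5,interpolation=cv2.INTER_CUBIC),alpha=1.4))
E
```

```text
top hook zhist [(np.float64(0.0), 948), (np.float64(0.01), 45), (np.float64(0.02), 35), (np.float64(0.03), 54), (np.float64(0.04), 131), (np.float64(0.05), 309), (np.float64(0.06), 62), (np.float64(0.07), 0), (np.float64(0.08), 0), (np.float64(0.09), 0), (np.float64(0.1), 0), (np.float64(0.11), 0), (np.float64(0.12), 0), (np.float64(0.13), 0), (np.float64(0.14), 0), (np.float64(0.15), 0), (np.float64(0.16), 0)]
hook top 420 [0.4501 0.2718 0.0566] rect c [0.4299 0.2715] size [0.0563 0.1138] ang 88.93
hook >52 359 [0.4516 0.2712 0.0581] rect c [0.4287 0.2715] size [0.0562 0.1096] ang 88.93
top plain zhist [(np.float64(0.0), 999), (np.float64(0.01), 26), (np.float64(0.02), 28), (np.float64(0.03), 32), (np.float64(0.04), 71), (np.float64(0.05), 142), (np.float64(0.06), 16), (np.float64(0.07), 0), (np.float64(0.08), 0), (np.float64(0.09), 0), (np.float64(0.1), 0), (np.float64(0.11), 0), (np.float64(0.12), 0), (np.float64(0.13), 0), (np.float64(0.14), 0), (np.float64(0.15), 0), (np.float64(0.16), 0)]
plain top 174 [0.4339 0.1046 0.0567] rect c [0.4263 0.1036] size [0.0891 0.0561] ang 16.91
[... 3246 characters left out ...]
006 x [0.6658 0.6709 0.6731] z 0.1388 44
  y 0.026 x [0.5658 0.6389 0.6822] z 0.1397 227
  y 0.046 x [0.6543 0.6707 0.6814] z 0.1421 132
  y 0.066 x [0.5682 0.6693 0.6814] z 0.1419 165
  y 0.086 x [0.5681 0.6326 0.673 ] z 0.138 165
  y 0.106 x [0.6666 0.6713 0.6731] z 0.1386 48
  y 0.126 x [0.6661 0.6713 0.6734] z 0.138 53
  y 0.146 x [0.6651 0.6713 0.6736] z 0.1377 52
  y 0.166 x [0.6656 0.6716 0.6731] z 0.1387 50
  y 0.186 x [0.6663 0.6717 0.6735] z 0.1379 59
  y 0.206 x [0.6658 0.6718 0.6731] z 0.1383 53
  y 0.226 x [0.6661 0.6716 0.6743] z 0.1385 53
  y 0.246 x [0.6668 0.6717 0.6741] z 0.1383 53
  y 0.266 x [0.6671 0.672  0.6739] z 0.1387 56
  y 0.286 x [0.6555 0.6715 0.684 ] z 0.1385 86
```

View pics/top0z.png

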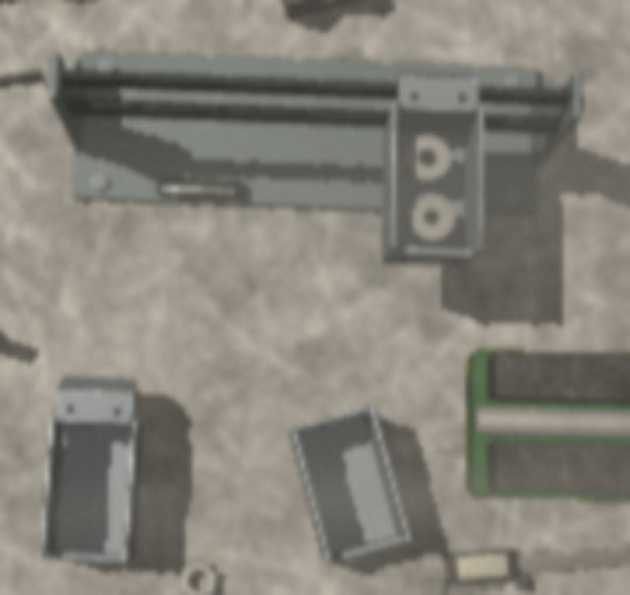

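View pics/side0z.png

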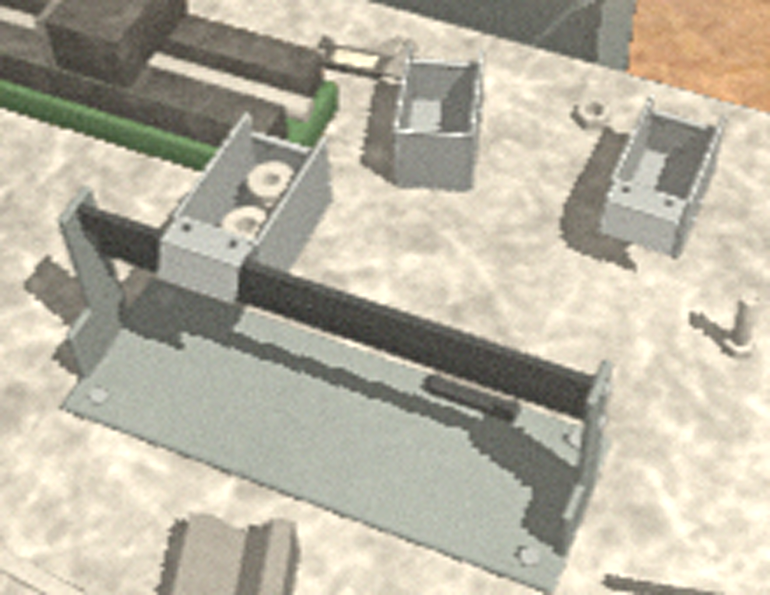

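Both cameras agree to about 2–3 mm:
- Lipped bin: mid ≈ (0.4195, 0.2715, 0.03), yaw ≈ −1°
- Rail: top centre x ≈ 0.668, yaw ≈ 0
- Rack: spans y −0.031 to 0.303, which puts free_bay at y ≈ 0.21

I'll move above the bin now.

```bash

python3 -m jog '{"travel":[[0.1,-0.2,-0.05],[0.2,-0.4,-0.1],[0.3,-0.6,-0.15],[0.4,-0.8,-0.2],[0.46,-0.95,-0.25]],"delta_rot":[[0,0,0.02],[0,0,0.04],[0,0,0.06],[0,0,0.08],[0,0,0.096]]}' 85
python3 -m jog '{"travel":[[0.1,-0.2,-0.08],[0.2,-0.4,-0.16],[0.3,-0.6,-0.24],[0.4,-0.8,-0.32],[0.46,-0.95,-0.36]],"delta_rot":[[0,0,0.02],[0,0,0.04],[0,0,0.06],[0,0,0.08],[0,0,0.096]]}'
python3 -m jog '{"travel":[[0.1,-0.2,-0.08],[0.2,-0.4,-0.16],[0.3,-0.6,-0.24],[0.4,-0.8,-0.32],[0.46,-0.95,-0.36]],"delta_rot":[[0,0,0.02],[0,0,0.04],[0,0,0.06],[0,0,0.08],[0,0,0.096]]}'
cat >> h.py <<'E'
BIN=np.array([.4195,.2715,.03])
def delta(p,yaw=None,tilt=0):
    "print shift (/0.1) and turn (/90deg) from present pose to TCP p, tool y along yaw(deg), tilted tilt deg about bin y"
    s=sensors.read_state(); print('t',round(s['time'],2),'tcp',np.round(s['eef_pos'],4),'open',round(float(s['opening']),4),'F',np.round(s['wrist_force'],1))
    q=R.from_quat(s['orientation'])
    print('shift',np.round((np.array(p)-s['eef_pos'])/.1,3))
    if yaw is not None:
        Rt=R.from_euler('z',yaw,degrees=True)*R.from_euler('y',tilt,degrees=True)*R.from_matrix(np.diag([-1,1,-1]))
        print('turn',np.round((Rt*q.inv()).as_rotvec(degrees=True)/90,3))
E
python3 -c "
from h import *
delta([.4215,.2715,.028],-1.0)"
```

```text
time: 0.57
eef_pos: [0.3294, 0.4606, 0.2134]
orientation: [0.158, 0.987, -0.001, -0.0]
wrist_force: [0.6, -0.4, -0.2]
opening: 0.0854
time: 0.98
eef_pos: [0.3757, 0.3638, 0.1765]
orientation: [0.083, 0.997, -0.001, -0.0]
wrist_force: [0.3, -0.1, -0.4]
opening: 0.0849
time: 1.4
eef_pos: [0.4221, 0.2673, 0.1397]
orientation: [0.007, 1.0, -0.002, -0.001]
wrist_force: [0.1, 0.9, -1.1]
opening: 0.0848
t 1.4 tcp [0.4221 0.2673 0.1397] open 0.0848 F [ 0.1  0.9 -1.1]
shift [-0.006  0.042 -1.117]
turn [ 0.002 -0.001 -0.002]
```

```bash

python3 -m jog '{"travel":[[0,0.02,-0.05],[0,0.04,-0.1],[0,0.04,-0.15],[0,0.04,-0.2],[0,0.04,-0.2]],"delta_rot":[[0,0,0],[0,0,0],[0,0,0],[0,0,0],[0,0,0]]}'
python3 - <<'E'
from h import *
p,d,M,K=grab("wrist","w1"); P=cloud(d,M,K)
Q=P.reshape(-1,3)
m=np.isfinite(Q[:,2])&(abs(Q[:,1]-.2715)<.05)&(abs(Q[:,0]-.43)<.09)&(Q[:,2]>.045)&(Q[:,2]<.072)
S=Q[m].astype(np.float32); r=cv2.minAreaRect(S[:,:2]); print(len(S),r,S[:,2].max(),S[:,:2].min(0),S[:,:2].max(0))
B=Q[np.isfinite(Q[:,2])&(abs(Q[:,2])<.015)]; print('bench z',np.median(B[:,2]))
E
```

```text
time: 1.82
eef_pos: [0.4214, 0.2718, 0.1188]
orientation: [0.006, 1.0, -0.002, -0.001]
wrist_force: [-0.6, 0.8, 0.1]
opening: 0.0849Traceback (most recent call last):
  File "<stdin>", line 5, in <module>
cv2.error: OpenCV(4.12.0) /io/opencv/modules/imgproc/src/convhull.cpp:143: error: (-215:Assertion failed) total >= 0 && (depth == CV_32F || depth == CV_32S) in function 'convexHull'
```

View pics/w1.png

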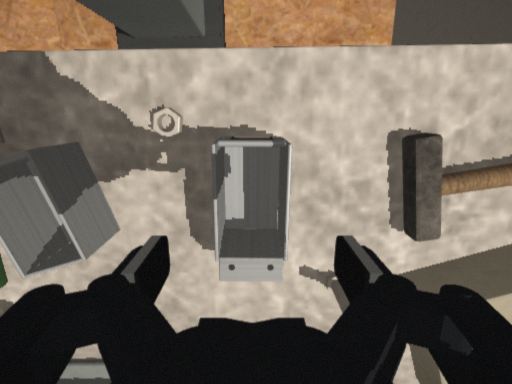

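```bash

python3 - <<'E'
from h import *
f=np.load("pics/w1.npz"); d=f['d'];P=cloud(d,f['M'],f['K'])
print(f['M'],d.min(),d.max(),(d>0).mean(), P[250,250],P[100,300],P[270,250],P[145,250])
Q=P.reshape(-1,3);B=Q[np.isfinite(Q[:,2])&(abs(Q[:,2])<.03)]; print('bench z',np.median(B[:,2]),len(B))
K=f['K'];M=f['M']
for n,(u,v,z) in {'frontL':(216,143,.06),'frontR':(290,140,.06),'backL':(218,259,.06),'backR':(284,259,.06),'crownL':(219,279,.058),'crownR':(283,279,.058)}.items(): print(n,ray(u,v,M,K,z))
E
```

```text
[[ 0.01284731  0.96283985  0.26976727  0.35255648]
 [ 0.99991536 -0.01181645 -0.00544495  0.27298622]
 [-0.00205492  0.26981439 -0.96291016  0.25303964]
 [ 0.          0.          0.          1.        ]] 0.0 1.0333563 0.9960734049479166 [0.46011724 0.26992326 0.04705399] [ 3.42650043e-01  3.14362186e-01 -3.14041097e-04] [0.47085795 0.26986099 0.05948506] [0.37588273 0.27109691 0.04239965]
bench z -0.0003598221912182731 114049
frontL [0.3722817  0.24801354 0.06      ]
frontR [0.37089339 0.29857592 0.06      ]
backL [0.46071146 0.24538227 0.06      ]
backR [0.46130517 0.29615493 0.06      ]
crownL [0.47954508 0.24509011 0.058     ]
crownR [0.48013007 0.29592773 0.058     ]
```

```bash

python3 - <<'E'
from h import *
f=np.load("pics/w1.npz"); Q=cloud(f['d'],f['M'],f['K']).reshape(-1,3)
for z0 in (.045,.054):
    m=np.isfinite(Q[:,2])&(abs(Q[:,1]-.2715)<.045)&(abs(Q[:,0]-.43)<.09)&(Q[:,2]>z0)&(Q[:,2]<.072)
    S=Q[m]; r=cv2.minAreaRect(np.ascontiguousarray(S[:,:2],np.float32)); print(len(S),r,S.min(0),S.max(0))
delta([.4205,.2715,.028],-1.0)
E
```

```text
3512 ((0.42648646235466003, 0.2710210084915161), (0.05625550076365471, 0.10798356682062149), 89.0169677734375) [0.37205788 0.24275158 0.04501243] [0.48042497 0.29984744 0.06140365]
2841 ((0.42648646235466003, 0.2710210084915161), (0.05625550076365471, 0.10798356682062149), 89.0169677734375) [0.37205788 0.24275158 0.05400304] [0.48042497 0.29984744 0.06140365]
t 1.87 tcp [0.4216 0.2717 0.1192] open 0.0852 F [-0.1 -0.5  0.9]
shift [-0.011 -0.002 -0.912]
turn [ 0.002 -0.001 -0.003]
```

The wrist view shows the bin at columns 213–291, centred between the fingertips (165 and 337). Its mid is ≈ (0.418, 0.271) with yaw −1°, which fits the other two views. Next I descend and grip.

```bash

python3 -m jog '{"travel":[[-0.01,0,-0.2],[-0.01,0,-0.4],[-0.01,0,-0.6],[-0.01,0,-0.8],[-0.01,0,-0.9]],"delta_rot":[[0,0,0],[0,0,0],[0,0,0],[0,0,0],[0,0,0]]}'
python3 -m jog '{"travel":[[0,0,0],[0,0,0],[0,0,0],[0,0,0],[0,0,0]],"delta_rot":[[0,0,0],[0,0,0],[0,0,0],[0,0,0],[0,0,0]]}' 40 60
python3 -m jog '{"travel":[[0,0,0],[0,0,0],[0,0,0],[0,0,0],[0,0,0]],"delta_rot":[[0,0,0],[0,0,0],[0,0,0],[0,0,0],[0,0,0]]}'
python3 -c "
from h import *
delta([.4205,.2715,.028],-1.0)"
```

```text
time: 2.28
eef_pos: [0.4199, 0.2718, 0.0276]
orientation: [0.006, 1.0, -0.002, -0.002]
wrist_force: [-0.9, -0.1, 0.6]
opening: 0.0849
time: 2.7
eef_pos: [0.4203, 0.2721, 0.0285]
orientation: [0.006, 1.0, -0.002, -0.001]
wrist_force: [1.1, 0.3, -1.9]
opening: 0.0554
time: 3.12
eef_pos: [0.4204, 0.2721, 0.0286]
orientation: [0.006, 1.0, -0.002, -0.001]
wrist_force: [0.1, 0.1, -1.5]
opening: 0.0553
t 3.12 tcp [0.4204 0.2721 0.0286] open 0.0553 F [ 0.1  0.1 -1.5]
shift [ 0.001 -0.006 -0.006]
turn [ 0.002 -0.001 -0.003]
```

```bash

python3 -m jog '{"travel":[[0,0,0.2],[0,0,0.4],[0.1,-0.05,0.6],[0.25,-0.1,0.8],[0.4,-0.15,0.95]],"delta_rot":[[0,0,0],[0,0,0],[0,0,0],[0,0,0],[0,0,0]]}'
python3 -m jog '{"travel":[[0.15,-0.05,0.15],[0.3,-0.1,0.3],[0.45,-0.15,0.45],[0.6,-0.2,0.6],[0.75,-0.25,0.6]],"delta_rot":[[0,0.02,0],[0,0.04,0],[0,0.06,0],[0,0.08,0],[0,0.1,0]]}'
python3 -c "
from h import *
delta([.6108,.210,.183],-0.2,20)"
```

```text
time: 3.53
eef_pos: [0.4607, 0.257, 0.1251]
orientation: [0.006, 1.0, -0.002, -0.001]
wrist_force: [1.2, 0.8, -0.8]
opening: 0.0555
time: 3.95
eef_pos: [0.5375, 0.232, 0.1881]
orientation: [0.006, 0.997, -0.001, -0.078]
wrist_force: [1.0, 0.5, -1.2]
opening: 0.0555
t 3.95 tcp [0.5375 0.232  0.1881] open 0.0555 F [ 1.   0.5 -1.2]
shift [ 0.733 -0.22  -0.051]
turn [0.003 0.123 0.005]
```

```bash

python3 -m jog '{"travel":[[0.15,-0.05,0],[0.3,-0.1,0],[0.45,-0.15,0],[0.6,-0.2,-0.02],[0.73,-0.22,-0.04]],"delta_rot":[[0,0.03,0],[0,0.06,0],[0,0.09,0.003],[0,0.123,0.005],[0.003,0.123,0.005]]}'
python3 -m jog '{"travel":[[0,0,0],[0,0,0],[0,0,0],[0,0,0],[0,0,0]],"delta_rot":[[0,0,0],[0,0,0],[0,0,0],[0,0,0],[0,0,0]]}'
python3 - <<'E'
from h import *
delta([.6108,.210,.183],-0.2,20)
for n in ["side","top"]:
    p,d,M,K=grab(n,n+"2")
    (u0,u1,v0,v1)={'top':(165,345,90,220),'side':(120,340,110,310)}[n]
    cv2.imwrite(f"pics/{n}2z.png",cv2.convertScaleAbs(cv2.resize(p[v0:v1,u0:u1],None,fx=3,fy=3,interpolation=cv2.INTER_CUBIC),alpha=1.4))
E
```

```text
time: 4.37
eef_pos: [0.6117, 0.209, 0.1828]
orientation: [0.002, 0.984, -0.0, -0.176]
wrist_force: [0.3, -0.7, -1.6]
opening: 0.0555
time: 4.78
eef_pos: [0.611, 0.2094, 0.1834]
orientation: [0.001, 0.984, -0.0, -0.176]
wrist_force: [-1.1, -0.4, -1.6]
opening: 0.0551
t 4.78 tcp [0.611  0.2094 0.1834] open 0.0551 F [-1.1 -0.4 -1.6]
shift [-0.002  0.006 -0.004]
turn [ 0.    -0.003 -0.   ]
```

View pics/side2z.png

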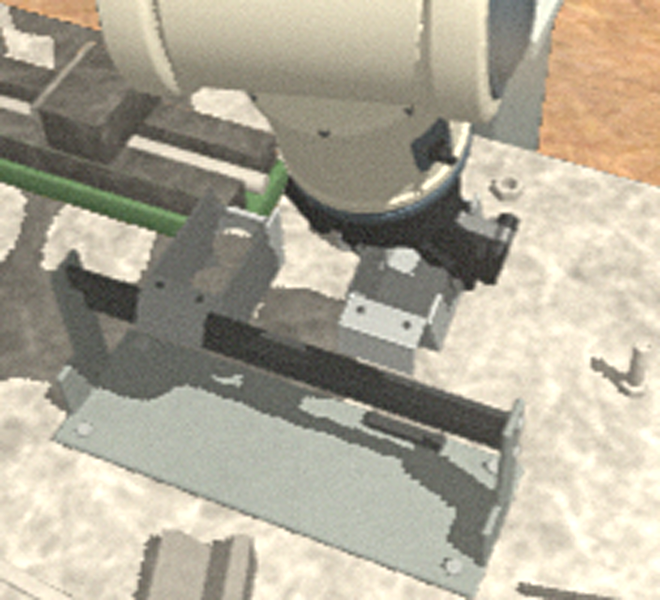

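View pics/top2z.png

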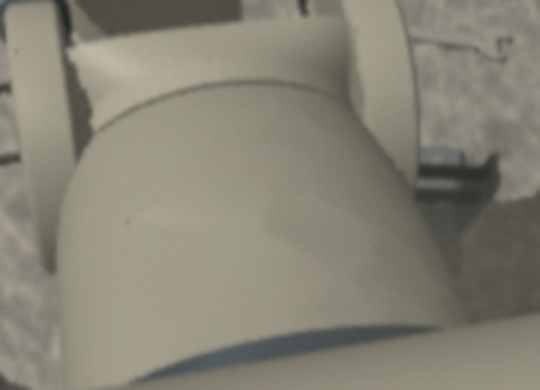

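The top view is blocked by the arm. The side view shows the tilted crown at pixels ~(235–262, 208–223), with the lip below it and in front of the rail. I'll check the bin's pose against the rail within this one camera.

```bash

python3 - <<'E'
from h import *
f=np.load("pics/side2.npz"); P=cloud(f['d'],f['M'],f['K'])
A=P[195:240,228:275].reshape(-1,3); A=A[np.isfinite(A[:,2])]
print('z range',A[:,2].min(),A[:,2].max())
m=(A[:,2]>.155)&(A[:,0]>.63)&(A[:,0]<.70)&(abs(A[:,1]-.21)<.04); S=A[m]
print(len(S),S.min(0),S.max(0), 'y mid',(S[:,1].min()+S[:,1].max())/2)
for x0 in np.arange(.63,.70,.005):
    t=S[(S[:,0]>=x0)&(S[:,0]<x0+.005)]
    if len(t): print(round(x0,3),len(t),'y',np.round([t[:,1].min(),t[:,1].max()],4),'z',np.round([t[:,2].min(),np.median(t[:,2]),t[:,2].max()],4))
# expected
th=np.radians(20);mid=np.array([.611-.0013,.1834+.002])
for n,(x,z) in {'crown front top':(45,28),'crown back top':(61,28),'lip edge':(72,6)}.items(): print(n,mid+1e-3*np.array([x*np.cos(th)+z*np.sin(th),-x*np.sin(th)+z*np.cos(th)]))
# rail pts now
S=P.reshape(-1,3);S=S[np.isfinite(S[:,2])&(S[:,2]>.13)&(S[:,2]<.146)&(S[:,1]>.1)&(S[:,1]<.29)&(S[:,0]>.655)&(S[:,0]<.685)]
print('rail',len(S),np.percentile(S,[2,50,98],axis=0))
# clip + fixed bin
f=np.load("pics/top0.npz");P=cloud(f['d'],f['M'],f['K']).reshape(-1,3);P=P[np.isfinite(P[:,2])]
S=P[(P[:,2]>.115)&(P[:,2]<.15)&(P[:,0]>.57)&(P[:,0]<.655)&(P[:,1]<.13)&(P[:,1]>0)];print('fixed',S.min(0),S.max(0))
for u,v in ((160,188),(238,191)): print('clip',ray(165+u/3.5,120+v/3.5,f['M'],f['K'],.02))
f=np.load("pics/side0.npz")
for u,v in ((428,380),(515,412)): print('clip',ray(120+u/3.5,140+v/3.5,f['M'],f['K'],.02))
E
```

```text
z range -0.0037874746163663042 0.25009085927998076
809 [0.63006355 0.18118536 0.15555284] [0.68391114 0.2481555  0.25009086] y mid 0.21467043034917505
0.63 38 y [0.1838 0.2459] z [0.1582 0.1926 0.2262]
0.635 60 y [0.182  0.2482] z [0.1637 0.2048 0.2372]
0.64 49 y [0.1813 0.2466] z [0.157  0.2007 0.2412]
0.645 52 y [0.1813 0.2442] z [0.1556 0.198  0.2465]
0.65 51 y [0.1812 0.2406] z [0.1633 0.1999 0.2501]
0.655 22 y [0.1822 0.2375] z [0.1775 0.1956 0.2018]
0.66 76 y [0.1824 0.2368] z [0.1892 0.1981 0.2011]
0.665 80 y [0.185  0.2339] z [0.1915 0.1962 0.2007]
0.67 75 y [0.184 0.233] z [0.1903 0.1944 0.1988]
0.675 141 y [0.1847 0.2342] z [0.1758 0.1914 0.1956]
0.68 165 y [0.1855 0.2331] z [0.1675 0.1764 0.192 ]
crown front top [0.66156273 0.19632049]
crown back top [0.67659781 0.19084816]
lip edge [0.67940999 0.16641271]
rail 499 [[0.6666309  0.10395541 0.13049064]
 [0.67159698 0.19898811 0.13836985]
 [0.67345469 0.28580691 0.14149607]]
fixed [0.57116928 0.03311817 0.11503463] [0.65490339 0.08879935 0.14560637]
clip [0.62512218 0.23631355 0.02      ]
clip [0.6248426 0.1821711 0.02     ]
clip [0.6329984  0.18111081 0.02      ]
clip [0.63434188 0.24012196 0.02      ]
```

The side view puts the lip at y ≈ 0.209 and its x relative to the rail is as planned. The fixed bin (y 0.061 + 0.150) and the clip (≈0.210) both confirm free_bay y ≈ 0.2105. I'll lower it over the rail at 20° tilt.

```bash

python3 -m jog '{"travel":[[0,0.01,-0.06],[0,0.01,-0.12],[0,0.01,-0.18],[0,0.01,-0.24],[0,0.01,-0.28]],"delta_rot":[[0,0,0],[0,0,0],[0,0,0],[0,0,0],[0,0,0]]}'
python3 -m jog '{"travel":[[0,0,-0.05],[0,0,-0.1],[0,0,-0.15],[0,0,-0.17],[0,0,-0.17]],"delta_rot":[[0,0,0],[0,0,0],[0,0,0],[0,0,0],[0,0,0]]}'
python3 - <<'E'
from h import *
delta([.6108,.2105,.138],-0.2,20)
p,d,M,K=grab("side","side3")
(u0,u1,v0,v1)=(120,340,110,310)
cv2.imwrite(f"pics/side3z.png",cv2.convertScaleAbs(cv2.resize(p[v0:v1,u0:u1],None,fx=3,fy=3,interpolation=cv2.INTER_CUBIC),alpha=1.4))
E
```

```text
time: 5.3
eef_pos: [0.6109, 0.2102, 0.1541]
orientation: [0.002, 0.984, -0.0, -0.176]
wrist_force: [0.4, 0.6, -2.1]
opening: 0.0557
time: 5.72
eef_pos: [0.6107, 0.2102, 0.1365]
orientation: [0.002, 0.984, -0.0, -0.177]
wrist_force: [-0.1, -0.3, -2.2]
opening: 0.0553
t 5.72 tcp [0.6107 0.2102 0.1365] open 0.0553 F [-0.1 -0.3 -2.2]
shift [0.001 0.003 0.015]
turn [ 0.001 -0.004 -0.   ]
```

View pics/side3z.png

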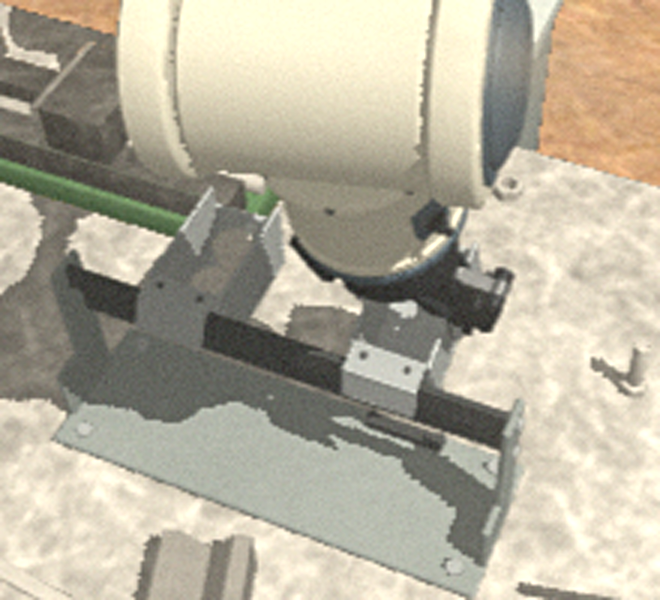

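The lip is over the rail, with the crown at zoomed pixel ~(385,370), no contact force and tilt ≈ 20°. I'll start the swing down to 10°.

```bash

python3 -m jog '{"travel":[[0.005,0,-0.02],[0.01,0,-0.05],[0.015,0,-0.075],[0.02,0,-0.1],[0.024,0,-0.112]],"delta_rot":[[0,-0.02,0],[0,-0.05,0],[0,-0.075,0],[0,-0.1,0],[0,-0.115,0]]}'
python3 -c "
from h import *
delta([.6131,.2105,.1253],-.2,10)
delta([.6130,.2105,.1185],-.2,4)"
```

```text
time: 6.18
eef_pos: [0.6132, 0.2103, 0.1262]
orientation: [0.002, 0.996, -0.0, -0.086]
wrist_force: [-0.7, 0.2, -1.9]
opening: 0.0557
t 6.18 tcp [0.6132 0.2103 0.1262] open 0.0557 F [-0.7  0.2 -1.9]
shift [-0.001  0.002 -0.009]
turn [ 0.     0.002 -0.   ]
t 6.18 tcp [0.6132 0.2103 0.1262] open 0.0557 F [-0.7  0.2 -1.9]
shift [-0.002  0.002 -0.077]
turn [-0.    -0.065 -0.   ]
```

```bash

python3 -m jog '{"travel":[[0,0,-0.02],[0,0,-0.04],[0,0,-0.06],[0,0,-0.077],[0,0,-0.077]],"delta_rot":[[0,-0.015,0],[0,-0.03,0],[0,-0.05,0],[0,-0.065,0],[0,-0.065,0]]}'
python3 - <<'E'
from h import *
delta([.6127,.2105,.1146],-.2,0)
p,d,M,K=grab("side","side4")
(u0,u1,v0,v1)=(120,340,110,310)
cv2.imwrite(f"pics/side4z.png",cv2.convertScaleAbs(cv2.resize(p[v0:v1,u0:u1],None,fx=3,fy=3,interpolation=cv2.INTER_CUBIC),alpha=1.4))
E
```

```text
time: 6.6
eef_pos: [0.6126, 0.2104, 0.1189]
orientation: [0.001, 0.999, 0.0, -0.034]
wrist_force: [-0.5, 0.4, -1.3]
opening: 0.0554
t 6.6 tcp [0.6126 0.2104 0.1189] open 0.0554 F [-0.5  0.4 -1.3]
shift [ 0.001  0.001 -0.043]
turn [-0.    -0.044 -0.   ]
```

View pics/side4z.png

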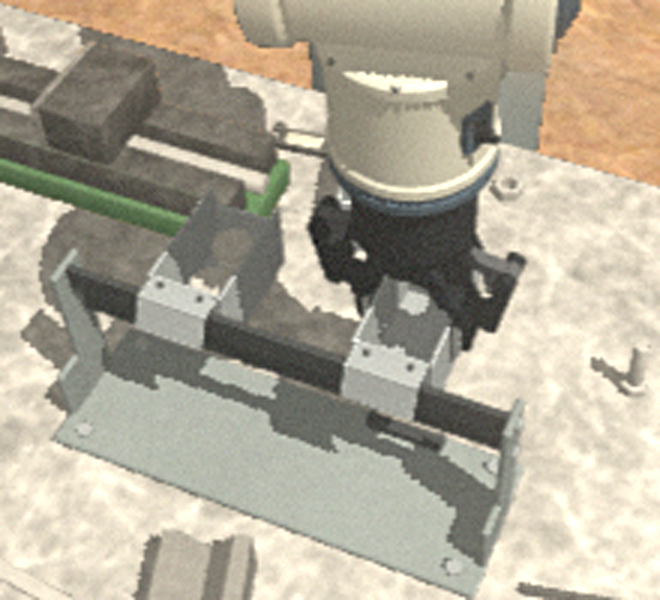

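The side view shows the crown on the rail at zoomed ~(390,380), parallel to the fixed bin. There's no contact force yet. Now the rest of the swing and settling down.

```bash

python3 -m jog '{"travel":[[0,0,-0.01],[0,0,-0.02],[0,0,-0.03],[0,0,-0.043],[0,0,-0.043]],"delta_rot":[[0,-0.011,0],[0,-0.022,0],[0,-0.033,0],[0,-0.044,0],[0,-0.044,0]]}'
python3 -m jog '{"travel":[[0,0,-0.01],[0,0,-0.015],[0,0,-0.02],[0,0,-0.02],[0,0,-0.02]],"delta_rot":[[0,0,0],[0,0,0],[0,0,0],[0,0,0],[0,0,0]]}'
python3 -c "
from h import *
delta([.6129,.2105,.1116],-.2,0)"
```

```text
time: 7.07
eef_pos: [0.6127, 0.2104, 0.1148]
orientation: [0.001, 1.0, 0.0, -0.0]
wrist_force: [0.3, -0.5, -1.7]
opening: 0.0553
time: 7.48
eef_pos: [0.6128, 0.2104, 0.1127]
orientation: [0.001, 1.0, 0.0, -0.001]
wrist_force: [0.2, -1.5, -1.1]
opening: 0.0557
t 7.48 tcp [0.6128 0.2104 0.1127] open 0.0557 F [ 0.2 -1.5 -1.1]
shift [ 0.001  0.001 -0.011]
turn [-0.    -0.001 -0.   ]
```

```bash

python3 -m jog '{"travel":[[0,0,-0.005],[0,0,-0.01],[0,0,-0.015],[0,0,-0.015],[0,0,-0.015]],"delta_rot":[[0,0,0],[0,0,0],[0,0,0],[0,0,0],[0,0,0]]}'
python3 - <<'E'
from h import *
delta([.6129,.2105,.1116],-.2,0)
p,d,M,K=grab("side","side5"); P=cloud(d,M,K).reshape(-1,3);P=P[np.isfinite(P[:,2])&(P[:,2]>.12)&(P[:,2]<.16)&(P[:,0]>.64)&(P[:,0]<.70)]
for n,a in (('fixed',(.03,.09)),('mine',(.17,.25))):
    S=P[(P[:,1]>a[0])&(P[:,1]<a[1])]
    C=S[S[:,2]>.1415] ; L=S[(S[:,0]>.6755)]
    print(n,'crown',len(C),C.mean(0),C.max(0),C[:,1].min(),'lip',len(L),L.mean(0),L.min(0),L.max(0))
E
```

```text
time: 7.9
eef_pos: [0.6129, 0.2104, 0.1113]
orientation: [0.001, 1.0, 0.0, -0.0]
wrist_force: [-0.4, -0.3, -0.2]
opening: 0.0552
t 7.9 tcp [0.6129 0.2104 0.1113] open 0.0552 F [-0.4 -0.3 -0.2]
shift [0.    0.001 0.003]
turn [-0.    -0.001 -0.   ]
fixed crown 217 [0.66345125 0.06013913 0.14290584] [0.67637426 0.08831354 0.14540663] 0.031427203921571945 lip 214 [0.68026782 0.0601373  0.13018487] [0.67554074 0.03462884 0.12010071] [0.68663469 0.08515553 0.14296726]
mine crown 246 [0.6637951  0.21054039 0.14295097] [0.67689123 0.2386362  0.14534468] 0.18296566016310337 lip 242 [0.68043888 0.21109123 0.13011676] [0.67551375 0.18552981 0.12004613] [0.68608819 0.23528017 0.14411489]
```

My bin now matches the fixed bin: crown z 0.1430 against 0.1429, x 0.6638 against 0.6634, and 150.4 mm along the rail. The weight is off the wrist (Fz ≈ 0). I'll release and retreat upward.

```bash

python3 -m jog '{"travel":[[0,0,0],[0,0,0],[0,0,0],[0,0,0],[0,0,0]],"delta_rot":[[0,0,0],[0,0,0],[0,0,0],[0,0,0],[0,0,0]]}' 80
python3 -m jog '{"travel":[[0,0,0],[0,0,0],[0,0,0],[0,0,0],[0,0,0]],"delta_rot":[[0,0,0],[0,0,0],[0,0,0],[0,0,0],[0,0,0]]}'
python3 -m jog '{"travel":[[0,0,0.1],[0,0,0.25],[0,0,0.45],[0,0,0.7],[0,0,0.95]],"delta_rot":[[0,0,0],[0,0,0],[0,0,0],[0,0,0],[0,0,0]]}'
python3 -m jog '{"travel":[[-0.2,0,0.2],[-0.4,0,0.3],[-0.6,0,0.3],[-0.8,0,0.3],[-0.95,0,0.3]],"delta_rot":[[0,0,0],[0,0,0],[0,0,0],[0,0,0],[0,0,0]]}'
python3 -m jog '{"travel":[[-0.2,0,0],[-0.4,0,0],[-0.6,0,0],[-0.8,0,0],[-0.95,0,0]],"delta_rot":[[0,0,0],[0,0,0],[0,0,0],[0,0,0],[0,0,0]]}'
python3 - <<'E'
from h import *
o={}
for n in ["side","top"]:
    p,d,M,K=grab(n,n+"6"); P=cloud(d,M,K).reshape(-1,3);P=P[np.isfinite(P[:,2])]
    for k,a in (('fixed',(.025,.095)),('mine',(.175,.245))):
        S=P[(P[:,1]>a[0])&(P[:,1]<a[1])&(P[:,2]>.115)&(P[:,2]<.16)&(P[:,0]>.55)&(P[:,0]<.66)]
        r=cv2.minAreaRect(np.ascontiguousarray(S[:,:2],np.float32)); C=P[(P[:,2]>.12)&(P[:,2]<.16)&(P[:,1]>a[0])&(P[:,1]<a[1])&(P[:,0]>.64)&(P[:,0]<.69)]; L=C[C[:,0]>.6755];C=C[C[:,2]>.1415]
        print(n,k,np.round(r[0],4),np.round(r[1],4),round(r[2],2),'crown',C.mean(0),'lip',L.min(0) if len(L) else '', 'front top z',np.percentile(S[S[:,0]<.60][:,2],95))
    Q=P[(P[:,1]>.04)&(P[:,1]<.16)&(P[:,2]>.045)&(P[:,2]<.075)&(P[:,0]>.37)&(P[:,0]<.49)]
    print('plain',len(Q),cv2.minAreaRect(np.ascontiguousarray(Q[:,:2],np.float32)) if len(Q)>5 else '')
cv2.imwrite("pics/side6z.png",cv2.convertScaleAbs(cv2.resize(cv2.imread("pics/side6.png")[110:310,120:340],None,fx=3,fy=3),alpha=1.4))
print(sensors.read_state()['eef_pos'],sensors.read_state()['time'])
E
```

```text
time: 8.37
eef_pos: [0.6129, 0.2104, 0.1113]
orientation: [0.001, 1.0, 0.0, -0.0]
wrist_force: [-0.1, -0.4, 0.4]
opening: 0.0798
time: 8.78
eef_pos: [0.6129, 0.2104, 0.1113]
orientation: [0.001, 1.0, 0.0, -0.0]
wrist_force: [-0.3, 0.2, -0.3]
opening: 0.0799
time: 9.2
eef_pos: [0.6126, 0.2104, 0.2079]
orientation: [0.001, 1.0, 0.0, -0.001]
wrist_force: [-0.1, 0.6, -0.3]
opening: 0.0803
time: 9.62
eef_pos: [0.5162, 0.2103, 0.239]
orientation: [0.001, 1.0, 0.0, -0.0]
wrist_force: [0.2, 0.2, 0.3]
opening: 0.0803
time: 10.03
eef_pos: [0.4195, 0.2102, 0.2397]
orientation: [0.001, 1.0, 0.0, -0.0]
wrist_force: [-0.7, -0.7, -0.3]
opening: 0.0799
side fixed [0.6132 0.0603] [0.0576 0.0937] 89.76 crown [0.66382174 0.05967751 0.14292813] lip [0.67557149 0.03426184 0.12002805] front top z 0.14272403692436894
side mine [0.6132 0.2106] [0.0934 0.0563] 0.08 crown [0.6641463  0.21032509 0.14306767] lip [0.67551255 0.18494513 0.12020242] front top z 0.14147586073301457
plain 195 ((0.42950305342674255, 0.1038389503955841), (0.09036185592412949, 0.05596810579299927), 16.68132972717285)
top fixed [0.612  0.0608] [0.0557 0.0956] 89.8 crown [0.66099487 0.06094418 0.14267755] lip [0.67551186 0.03676819 0.12018613] front top z 0.14215332420866178
top mine [0.6123 0.2109] [0.056  0.0955] 89.27 crown [0.66177435 0.20974461 0.1428366 ] lip [0.67605141 0.18584464 0.12033901] front top z 0.14160868793060832
plain 15 ((0.39914470911026, 0.06815806776285172), (0.015986524522304535, 0.0027442576829344034), 17.255624771118164)
[0.41906746 0.21022975 0.23976728] 10.1333
```

View pics/side6z.png

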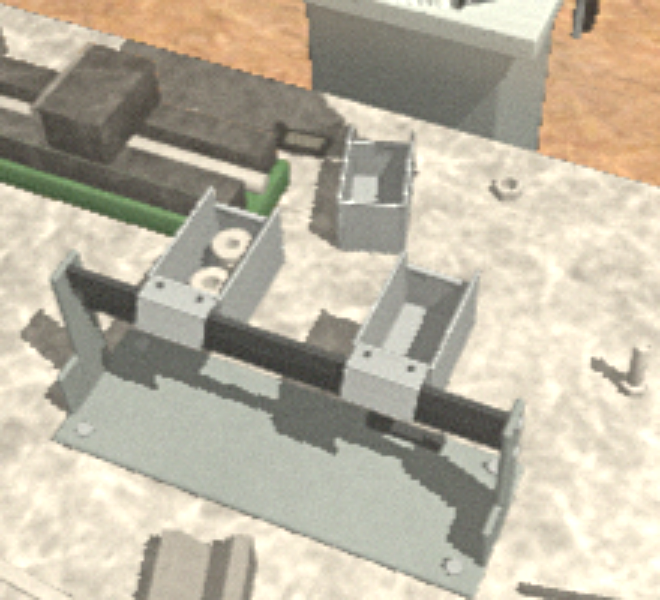

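View pics/top6.png

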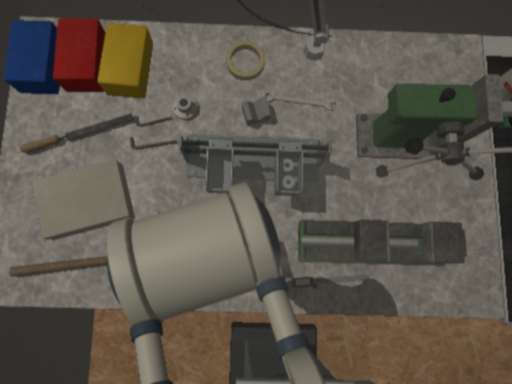

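The bin hangs level in the free bay, with its crown at zoomed ~(390,380), parallel to the fixed bin. The plain bin hasn't moved, and the arm is clear at z = 0.24. I'm handing in.

```bash
python3 -m jog '{"travel":[[0,0,0],[0,0,0],[0,0,0],[0,0,0],[0,0,0]],"delta_rot":[[0,0,0],[0,0,0],[0,0,0],[0,0,0],[0,0,0]]}'; python3 -c "
from rig import ticket
print(ticket.sign_off())"
```

```text
time: 10.55
eef_pos: [0.4195, 0.2102, 0.2397]
orientation: [0.001, 1.0, 0.0, -0.001]
wrist_force: [0.3, -0.5, -0.1]
opening: 0.0796
the job is handed in; nothing more can be done
None
```

The lipped bin is hanging in the free bay and the job is handed in; the clock read 10.6 s when I handed it in. I gripped the bin by its side walls and hooked the lip over the rail at about 20° tilt. I then swung it down in stages to flat and released it once its weight was off the wrist.

What the last checks showed:
- **Position:** my bin is 150 mm along the rail from the fixed bin. Its crown height and depth match the fixed bin's to within 1 mm.
- **Squareness and level:** it is square to the rail within 1° and level within about 1°.
- **Plain bin:** the side view put it where it started, within about 0.2 mm. The arm hid most of it from the top camera, so that view could not confirm it.
- **Robot:** the arm is clear of everything, and the wrist force stayed below about 2.5 N in every reading.

The top and side cameras disagreed by 2–3 mm in x throughout, about what the stated calibration allows. I worked around this by comparing the bin and rail within the same camera. No check failed.

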